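Tighten the clamp plate of a key cutter in cross order

ROBOT

A 7-joint arm with a two-finger parallel gripper is mounted at the origin on the work surface. World frame = base frame: x ahead of the robot, y to its left, z up, the work surface at z = 0. Lengths are in mm, angles in degrees, forces in N, time in s.
With the tool pointing down it reaches from about 425 to 1025 mm from the base axis. Payload 3.6 kg.
Tool frame: the origin (TCP) lies at the very end of the fingers, on their centre line; the grasp point (between the pads) lies 19 mm behind it; z points along the fingers, y is the line along which they close (so a half turn about z gives the same grasp; the last joint's range is limited). The gripper opens to 85 mm and grips with 20 to 120 N. Pads are 22 mm wide; open, the fingers measure 114 mm over their backs; the gripper's body (76 mm by 85 mm) begins 54 mm behind the grasp point. The pads swing forward as they close: fully open they stand 13 mm farther back than shut.
Start: joints at [66.205, 33.873, 2.773, 92.16, -1.908, 54.013, -1.931], TCP at [229.301, -687.787, 231.302] pointing down, gripper open.
Joint ranges: [-153.93, 153.93], [-27.13, 128.08], [-72.61, 78.16], [10.71, 143.7], [-87.88, 267.88], [4.46, 118.87], [-176.78, 176.78]. Speed limits (degrees/s): [147.25, 147.25, 180, 180, 180, 180, 180].

INTERFACE

Orientations are given as [roll, pitch, yaw] about the fixed x, y, z axes, in that order (R = Rz(yaw) Ry(pitch) Rx(roll)).
In Python, from rig import r gives the robot as it stands. The module is installed in compiled form; this text tells all that it offers.
- The arm moves only by the tool step_arm, never from a script. Its argument "targets" is one flat list of numbers, 7 for each row, row after row: the shift along the tool's x, y, z in cm, then the turn, a rotation vector about the tool's x, y, z in degrees, then the finger opening in cm, from 0 to 8.54. In form: [tx, ty, tz, ax, ay, az, jaw, tx, ty, tz, ax, ay, az, jaw, ...]. A call has 1 to 5 rows; each row is the pose to reach, as a shift and turn from the pose commanded when the call began, along the tool's axes at that moment; what a row does not reach only later rows make up. A row lasts 1/10 s, in which the tool goes at most 50 mm and 8.59 degrees, less where a joint would pass 70% of its speed; a pose out of reach is approached as far as the arm can. A call with a gripper value outside its range is refused whole. The fingers move at their own pace and stop on an object; "force" is the grip in N (left out, the last holds). Time passes only in rows, so rows that repeat a pose let the fingers close. It gives the time, the measured TCP pose, the force, the opening and the grip force at its end, in the units of the state.
- r.sense(): the state, without advancing time (a new reading comes with each control period).
- r.get_image(name): name is "scene" or "side" or "wrist"; returns a dict with "pixels" (384x512x3 uint8, blue, green, red), "intrinsics" (3x3 intrinsics, pixels), "eye" and "attitude" of the camera in the world. Camera axes: x right, y down, z forward; pixel columns grow to the right and rows downward; lengths in mm; the calibration is good to about 2 mm. A picture is of the moment at which its call begins. There is no depth.
- r.job_done(): hands the job in; it is judged then, once.
Trained networks look in a picture, given as the dict that the camera call returned (one of the last four; its "shot" number tells which), for a name from the list of things; names that differ only in an ending like _2 or _b are one class to them, and where a whole thing is asked for, a point or a joint stands for the part that bears it (a point fixed in the world has none). Each returns a list of dicts, best first, with "confidence" (0 to 1); they miss things now and then, are a little off and sometimes report something else, mostly with a low value. They report only what shows in the picture. A call takes as long as a camera call.
- r.search_frame(picture, thing): "point" ([x, y, z] in mm, in the coordinates of the camera as it stood for that picture, good to about 4 mm: the middle of the surface that is visible of it).
- r.regions_of(picture, thing): "mask" (384x512 bool, what is visible of it).
The state is a dict: "clock": time; "q": joint angles; "qvel": joint speeds; "joint_efforts": joint torques, N m; "tcp_pos": TCP position; "orientation": TCP orientation; "contact_force": force on the tool from outside, world axes, zero at the start; "moment": the same for the moment, N m; "gripper_width": finger opening in mm; "gripper_force": force on a finger pad.
Only numpy, scipy, OpenCV 4.12 (cv2) and the standard library are available. Lean on these libraries where they do the work, as an engineer would, in place of code of your own. Each camera call takes 0.05 s, during which the arm holds its last target. There are 200 camera calls.

TASK

Seat the key cutter's clamp plate evenly: tighten its four blue lever nuts clockwise, one after another in cross order (any one first, then the one diagonally opposite, leaving the other pair untouched until both are tight, then those two), pushing each about half a turn until it just comes up firm. Push from one side with the closed fingertips without gripping the levers, feel for the firm point and never press or squeeze a lever with more than about 20 N (2 kg); leave the tools and parts lying around where they are.

Things in the scene. Friction and masses are not known exactly. Their poses are not given: they have to be found in the camera images.
- bed: The fixed grey cast bed of a key-cutting machine, 240 (x) x 340 (y) x 60 mm high; its top ledge is 200 x 330 mm. Origin: centre of its underside on the bench, z up. It stands a little differently each time, turned up to 0.3 rad either way. It cannot move.
- plate: Centre of the underside of the steel clamp plate, 170 (x) x 200 (y) x 12 mm, on four sprung gasket pads on the bed, kept in place by lugs round it; axes the bed's when seated, z its upward normal. At first about 5 mm high; seated it is level and this point 63 mm above the bed's underside. Each nut lowers mostly its own corner. A black key clamp, 26 x 26 mm, stands 23 mm high on its middle.
- lever_a: Blue lever on the near-left (-x, +y) nut (bed's frame), diagonal to lever_c. Origin: on the nut's upright axis at its underside; x out along the lever, z up. Bar: 13 mm thick, round, its centre line rising from 28 mm above the origin at 26 mm out to 34 mm at 52 mm out; its end is 58 mm out. At first it points away from the other side's levers (bed +y for a, b, -y for c, d) within 1 rad.
- lever_b: Blue lever on the far-left (+x, +y) nut (bed's frame), diagonal to lever_d. Origin: on the nut's upright axis at its underside; x out along the lever, z up. Like lever_a. Under the lever a steel nut, radius 17 mm up to 3 mm and 13 mm up to 19 mm above the origin, then the lever's blue boss, radius 14.5 mm, to 31 mm. Clockwise from above tightens, dropping 10 mm per turn; let go, it stays put.
- lever_c: Blue lever on the far-right (+x, -y) nut (bed's frame), diagonal to lever_a. Origin: on the nut's upright axis at its underside; x out along the lever, z up. Like lever_a. All four drag with about 0.12 N m (3 N at 40 mm out) and come up firm after 2.5 to 3.6 rad, different for each nut and each time and not to be told from where the lever points; there they hardly give any more.
- lever_d: Blue lever on the near-right (-x, -y) nut (bed's frame), diagonal to lever_b. Origin: on the nut's upright axis at its underside; x out along the lever, z up. Like lever_a. The origin of each lever is 75 mm above the bed's underside when seated, 79.0 to 80.7 mm at first. The nut axes are at bed x = +-55, y = +-70 mm.
- key_gauge: Loose brass key gauge, 70 x 22 x 10 mm, lying on the bed's left ledge; origin under its centre. Leave alone.
- blank_stack: Loose brass stack of key blanks, 50 x 22 x 9 mm, on the bed's right ledge; origin near its middle, underneath. Leave alone.
- driver: Loose screwdriver on the bench to the left. Leave alone.
- brush: Loose brush on the bench to the right. Leave alone.
- grease: Loose grease tin, 60 mm wide and high, on the bench to the left. Leave alone.
- blank_tray: Loose blue divided tray, 130 x 190 x 35 mm, on the bench to the right. Leave alone.
- spare_wheel: Loose spare cutter wheel, 70 mm wide, 14 mm high, on the bench at the far right. Leave alone.

How it is judged:
By the outcome, as a careful person would: the job done as asked, in the order asked, and still so for the second after the job is handed in, with the robot touching nothing.
It also fails if it takes over 69 s, if anything falls off the work surface, if the arm or the gripper's body presses on something with over 40 N, if the wrist force passes 120 N, or if a joint passes its speed limit or range.

## Working session

There is one attempt and no reset: what is moved stays moved. The work goes in short steps, Python scripts to look and compute and a tool call to move; the robot and the scene stay as the last step left them, time stands still between calls to the robot, and variables do not carry over. Pictures are saved under pics/ and viewed, at most 10 in all, crops included, and the job is handed in when it is done.

Besides the shell and the picture viewer there is one more tool, called as name(argument=value, ...), one argument or row to a line, values as JSON. step_arm: Moves the arm, as the interface text tells. Its arguments: {"type":"object","properties":{"targets":{"type":"array","items":{"type":"number"}},"force":{"type":"number"}},"required":["targets"]}

```bash
mkdir -p pics
python3 - <<'E'
from rig import r
import cv2,numpy as np
print(r.sense())
for n in("scene","side"):
    p=r.get_image(n); cv2.imwrite(f"pics/{n}0.png",p["pixels"]); print(n,p["intrinsics"],p["eye"],p["attitude"])
    E=np.array(p["eye"]);print(p.keys())
    for t in("lever_a","bed","plate"):
        for d in r.search_frame(p,t)[:6]: print(n,t,d)
E
```

```text
{'clock': 0.0, 'q': array([66.20353804, 33.92597963,  2.76605537, 92.23673166, -1.90728992,
       54.01348815, -1.9309904 ]), 'qvel': array([ 0.04734392, -0.07503128, -0.02126258,  0.07573232, -0.03837118,
       -0.0017183 ,  0.02472016]), 'joint_efforts': array([-5.26568783e-04, -5.48696530e+01,  1.54577885e+00, -1.98124838e+01,
        9.41489416e-03,  8.74013436e-03,  4.99331179e-06]), 'tcp_pos': array([ 229.06981481, -686.97808824,  230.13507336]), 'orientation': array([-1.79870066e+02,  7.11834706e-03,  1.84452734e+01]), 'contact_force': array([-0.19741478,  0.47979771,  0.15793396]), 'moment': array([-0.00407382,  0.00093242, -0.02871871]), 'gripper_force': 0.0, 'gripper_width': 85.3656804823217}
scene [[497.98243728   0.         257.87305465]
 [  0.         497.98243728 194.09029276]
 [  0.           0.           1.        ]] [1109.6216745   754.72803765 1039.63617806] [-135.2509717    -1.06651727  145.49792398]
dict_keys(['pixels', 'intrinsics', 'eye', 'attitude', 'shot'])
scene lever_a {'point': [-51.6, -78.3, 1383.3], 'confidence': 0.65}
scene lever_a {'point': [3.7, 52.0
[... 333 characters left out ...]
 1341.6], 'confidence': 0.75}
side [[418.04218894   0.         253.62059572]
 [  0.         418.04218894 187.68277555]
 [  0.           0.           1.        ]] [  420.98376713 -1067.0006299    664.31510251] [-119.59575599   -1.00489307   -5.8581122 ]
dict_keys(['pixels', 'intrinsics', 'eye', 'attitude', 'shot'])
side lever_a {'point': [20.4, 10.9, 1096.5], 'confidence': 0.63}
side lever_a {'point': [51.6, -79.5, 1263.7], 'confidence': 0.56}
side lever_a {'point': [-53.4, -61.1, 1224.9], 'confidence': 0.52}
side bed {'point': [29.4, 65.9, 1110.9], 'confidence': 0.75}
side bed {'point': [105.3, -10.6, 1143.4], 'confidence': 0.39}
side plate {'point': [31.6, -1.6, 1189.6], 'confidence': 0.74}
```

```bash
cat > h.py <<'E'
from rig import r
import cv2,numpy as np
from scipy.spatial.transform import Rotation as R
from scipy.optimize import least_squares
def cam(p): return R.from_euler('xyz',p["attitude"],degrees=True).as_matrix(),np.array(p["eye"]),np.array(p["intrinsics"])
def proj(p,X):
    A,e,K=cam(p); c=(np.atleast_2d(X)-e)@A; u=c@K.T; return u[:,:2]/u[:,2:]
def onz(p,uv,z):
    A,e,K=cam(p); d=A@np.linalg.solve(K,[uv[0],uv[1],1]); return e+d*(z-e[2])/d[2]
def world(p,c):
    A,e,K=cam(p); return e+A@np.array(c)
E
python3 - <<'E'
from h import *
a=[]
for n in("scene","side"):
    p=r.get_image(n)
    for t in("lever_a","bed","plate","key_gauge","blank_stack"):
        for d in r.search_frame(p,t)[:5]: print(n,t,d["confidence"],world(p,d["point"]).round())
    for d in r.regions_of(p,"lever_a")[:5]:
        m=d["mask"]; v,u=np.where(m); print(n,"mask",d["confidence"],m.sum(),u.mean().round(),v.mean().round())
    a.append(p["pixels"])
b=cv2.resize(a[0][100:290,120:400],(800,543)); cv2.imwrite("pics/s1.png",b)
b=cv2.resize(a[1][100:290,120:400],(800,543)); cv2.imwrite("pics/d1.png",b)
E
```

```text
scene lever_a 0.72 [491.  37. 112.]
scene lever_a 0.59 [641. -81. 108.]
scene lever_a 0.53 [537. 120.  66.]
scene lever_a 0.5 [609.  67. 103.]
scene bed 0.74 [628.  56.  61.]
scene bed 0.34 [538. 119.  65.]
scene plate 0.78 [585. -19.  79.]
scene plate 0.26 [539. 119.  66.]
scene key_gauge 0.6 [536. 117.  66.]
scene blank_stack 0.63 [714. 385.  60.]
scene blank_stack 0.38 [ 596. -167.   68.]
scene mask 0.52 154 290.0 190.0
scene mask 0.52 168 216.0 183.0
scene mask 0.49 168 239.0 165.0
scene mask 0.44 170 263.0 216.0
side lever_a 0.56 [ 552. -125.  115.]
side lever_a 0.55 [638. -82. 114.]
side lever_a 0.47 [599.  59. 109.]
side lever_a 0.44 [490.  28. 108.]
side bed 0.97 [ 554. -142.   58.]
side key_gauge 0.58 [540. 115.  71.]
side blank_stack 0.42 [ 602. -169.   69.]
side mask 0.65 83 294.0 186.0
side mask 0.39 96 236.0 166.0
```

View pics/scene0.png

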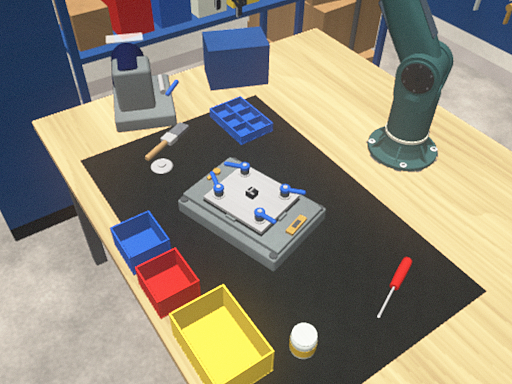

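View pics/side0.png

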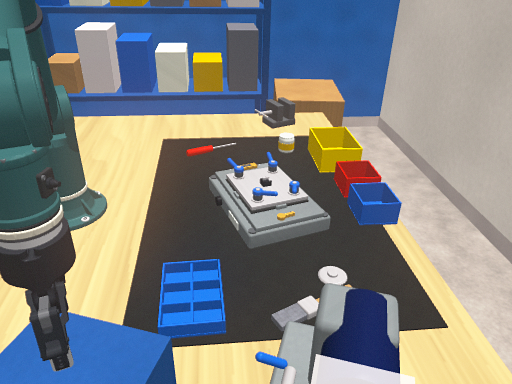

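The scene picture shows the bed in the image centre, with levers at about (245,168), (218,188), (287,190) and (262,215). The side picture shows the same bed at about (268,195).

```bash
cat > fit.py <<'E'
from h import *
S=dict(a=(-55,70),b=(55,70),c=(55,-70),d=(-55,-70))
def lever_pts(bx,by,yaw,k,ang,z0=80):
    """boss + bar surface points, ang absolute bed-frame lever angle"""
    Y=np.array([[np.cos(yaw),-np.sin(yaw)],[np.sin(yaw),np.cos(yaw)]])
    ax=np.array([bx,by])+Y@np.array(S[k])
    P=[]
    for t in np.arange(0,2*np.pi,.5):
        for z in(20,31):
            P.append([ax[0]+14*np.cos(t),ax[1]+14*np.sin(t),z0+z])
    n=len(P)
    w=yaw+ang; d=np.array([np.cos(w),np.sin(w)]); nn=np.array([-d[1],d[0]])
    for s in np.linspace(5,57,14):
        zc=28+(s-26)*6/26
        for t in np.arange(0,2*np.pi,.8):
            q=ax+d*s+nn*6*np.cos(t); P.append([q[0],q[1],z0+zc+6*np.sin(t)])
    return np.array(P),n
def blue(p):
    h=cv2.cvtColor(p["pixels"],cv2.COLOR_BGR2HSV)
    return cv2.inRange(h,(100,120,60),(125,255,255))
def silhouette(p,P,n,shape):
    m=np.zeros(shape,np.uint8)
    for Q in(P[:n],P[n:]):
        u=proj(p,Q); cv2.fillConvexPoly(m,cv2.convexHull((u*16).round().astype(np.int32)),255,shift=4)
    return m
def cost(v,pics,z0=80):
    c=0
    for p,b,dt in pics:
        M=np.zeros(b.shape,np.uint8)
        for i,k in enumerate('abcd'):
            P,n=lever_pts(v[0],v[1],v[2],k,v[3+i],z0); M|=silhouette(p,P,n,b.shape)
        c+=((M>0)!=(b>0)).sum()
    return c
def roi(p,b,c=(575,-15),rad=175):
    m=np.zeros_like(b); t=np.linspace(0,6.28,40)
    u=proj(p,np.c_[c[0]+rad*np.cos(t),c[1]+rad*np.sin(t),0*t+95]).round().astype(np.int32)
    cv2.fillConvexPoly(m,cv2.convexHull(u),255); return b&m
E
python3 - <<'E'
from fit import *
from scipy.optimize import minimize,differential_evolution
pics=[];raw=[]
for n in("scene","side"):
    p=r.get_image(n); b=roi(p,blue(p)); pics.append((p,b,None)); raw.append(p); print(n,(b>0).sum())
h=np.pi/2
bd=[(535,615),(-60,30),(-.32,.32)]+[(h-1.05,h+1.05)]*2+[(-h-1.05,-h+1.05)]*2
s=differential_evolution(cost,bd,args=(pics,),maxiter=120,popsize=12,seed=1,tol=1e-6)
v=s.x; print(s.fun,v.round(3)); np.save("v0.npy",v)
for i,k in enumerate('abcd'):
    P,n=lever_pts(*v[:3],k,v[3+i]); print(k,P[:n].mean(0).round(1),"world ang",np.degrees(v[2]+v[3+i]).round(1))
o=[]
for p,b,_ in pics:
    im=cv2.resize(p["pixels"],None,fx=4,fy=4,interpolation=cv2.INTER_CUBIC)
    for i,k in enumerate('abcd'):
        P,n=lever_pts(*v[:3],k,v[3+i])
        c,_=cv2.findContours(cv2.resize(silhouette(p,P,n,b.shape),None,fx=4,fy=4),cv2.RETR_EXTERNAL,cv2.CHAIN_APPROX_NONE)
        cv2.drawContours(im,c,-1,(0,255,255),1); u=proj(p,P[:1])[0]*4; cv2.putText(im,k,(int(u[0])+30,int(u[1])),0,1,(0,0,255),2)
    u=proj(p,[[v[0],v[1],100]])[0]*4
    o.append(im[int(u[1])-220:int(u[1])+220,int(u[0])-195:int(u[0])+195])
cv2.imwrite("pics/fit.png",np.hstack(o))
E
```

```text
scene 516
side 374
377.0 [ 5.70973e+02 -2.93510e+01  2.93000e-01  1.76600e+00  1.39300e+00
 -2.07200e+00 -7.89000e-01]
a [498.6  21.7 105.5] world ang 117.9
b [603.9  53.5 105.5] world ang 96.6
c [644.3 -80.6 105.5] world ang -101.9
d [ 539.  -112.3  105.5] world ang -28.4
```

View pics/fit.png

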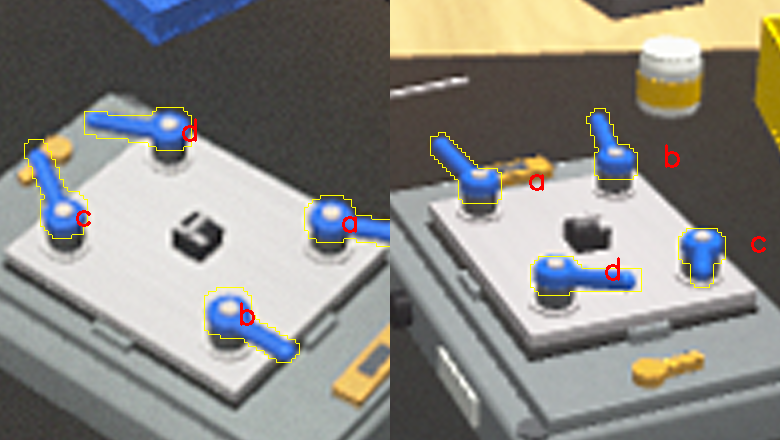

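The overlay matches all four levers and gives bed yaw 0.293 rad. I'll start with c, then its diagonal a. I'll plan finger-centre paths at fixed tool yaw.

```bash
cat > go.py <<'E'
"""tool-frame rows (cm) from the last commanded pose. go.py lever th0 th1 n clear z0 z1"""
from h import *
import sys,os
NUT=dict(a=(498.6,21.7),b=(603.9,53.5),c=(644.3,-80.6),d=(539.,-112.3))
YAW=18.445; Rt=R.from_euler('xyz',[180,0,YAW],degrees=True).as_matrix()
RHO=43
def centre(k,th,clear):
    t=np.radians(th); d=np.array([np.cos(t),np.sin(t)]); n=np.array([-d[1],d[0]])
    ax=Rt[:2,:2]; m=ax.T@(-n); e=np.array([12,15.]); s=ax@(e**2*m/np.linalg.norm(e*m))
    return np.array(NUT[k])+RHO*d+(6.5+clear)*n-s
def plan(targets):
    c=np.load("cmd.npy") if os.path.exists("cmd.npy") else np.array([229.301,-687.787,231.302])
    for i in range(0,len(targets),5):
        rows=[]
        for T in targets[i:i+5]:
            d=np.round(Rt.T@(np.array(T)-c)/10,2); rows.append(d); last=c+Rt@d*10
        c=last; print(", ".join(f"{d[0]:g},{d[1]:g},{d[2]:g},0,0,0,0" for d in rows))
    np.save("cmd.npy",c); print("cmd",c.round(1))
if __name__=="__main__":
    k=sys.argv[1]; a=[float(x) for x in sys.argv[2:]]
    th0,th1,n,cl,z0,z1=a; n=int(n)
    print("sense",{q:np.round(r.sense()[q],2) for q in("clock","tcp_pos","contact_force")})
    plan([[*centre(k,th0+(th1-th0)*f,cl),z0+(z1-z0)*f] for f in np.linspace(1/n,1,n)])
E
python3 - <<'E'
from go import *
for k,t in dict(a=118,b=97,c=-102,d=-28).items(): print(k,centre(k,t,12).round())
g=np.array([*centre('c',-102,14),170]); s=np.array([229.301,-687.787,231.302])
plan([s+(g-s)*f for f in np.linspace(1/20,1,20)])
E
```

```text
a [452.  44.]
b [568.  94.]
c [ 665. -132.]
d [ 589. -103.]
2.96,-1.94,0.31,0,0,0,0, 5.91,-3.88,0.61,0,0,0,0, 8.87,-5.83,0.92,0,0,0,0, 11.83,-7.77,1.23,0,0,0,0, 14.78,-9.71,1.53,0,0,0,0
2.96,-1.94,0.31,0,0,0,0, 5.92,-3.88,0.62,0,0,0,0, 8.87,-5.82,0.92,0,0,0,0, 11.83,-7.77,1.23,0,0,0,0, 14.79,-9.71,1.54,0,0,0,0
2.95,-1.94,0.3,0,0,0,0, 5.91,-3.88,0.61,0,0,0,0, 8.87,-5.82,0.91,0,0,0,0, 11.82,-7.76,1.22,0,0,0,0, 14.78,-9.71,1.53,0,0,0,0
2.96,-1.94,0.3,0,0,0,0, 5.91,-3.88,0.61,0,0,0,0, 8.87,-5.82,0.92,0,0,0,0, 11.83,-7.76,1.22,0,0,0,0, 14.78,-9.71,1.53,0,0,0,0
cmd [ 667.3 -132.3  170. ]
```

step_arm(
  targets=[2.96,-1.94,0.31,0,0,0,0,5.91,-3.88,0.61,0,0,0,0,8.87,-5.83,0.92,0,0,0,0,11.83,-7.77,1.23,0,0,0,0,14.78,-9.71,1.53,0,0,0,0],
  force=30,
)

```text
clock: 1.7
tcp_pos: [339.6, -547.9, 216.0]
orientation: [180.0, -0.0, 18.4]
contact_force: [0.4, 0.1, 0.8]
gripper_width: 12.2
gripper_force: 0.0
```

step_arm(
  targets=[2.96,-1.94,0.31,0,0,0,0,5.92,-3.88,0.62,0,0,0,0,8.87,-5.82,0.92,0,0,0,0,11.83,-7.77,1.23,0,0,0,0,14.79,-9.71,1.54,0,0,0,0],
)

```text
clock: 2.2
tcp_pos: [449.3, -409.0, 200.7]
orientation: [180.0, -0.0, 18.4]
contact_force: [-0.2, -0.1, 0.4]
gripper_width: 0.2
gripper_force: 0.0
```

step_arm(
  targets=[2.95,-1.94,0.3,0,0,0,0,5.91,-3.88,0.61,0,0,0,0,8.87,-5.82,0.91,0,0,0,0,11.82,-7.76,1.22,0,0,0,0,14.78,-9.71,1.53,0,0,0,0],
)

```text
clock: 2.7
tcp_pos: [558.8, -270.1, 185.4]
orientation: [180.0, -0.0, 18.4]
contact_force: [1.0, 0.1, 0.3]
gripper_width: -0.1
gripper_force: 0.0
```

step_arm(
  targets=[2.96,-1.94,0.3,0,0,0,0,5.91,-3.88,0.61,0,0,0,0,8.87,-5.82,0.92,0,0,0,0,11.83,-7.76,1.22,0,0,0,0,14.78,-9.71,1.53,0,0,0,0],
)

```text
clock: 3.2
tcp_pos: [668.4, -131.1, 170.0]
orientation: [180.0, -0.0, 18.4]
contact_force: [0.9, -1.0, -0.6]
gripper_width: 0.1
gripper_force: 0.0
```

Run:
```python
from go import *
g=centre('c',-102,14)
plan([[*g,z] for z in (150,130,115,106,106)])
plan([[*centre('c',-102,c),106] for c in (12,10,8,6,4)])
```

```text
0,0,2,0,0,0,0, 0,0,4,0,0,0,0, 0,0,5.5,0,0,0,0, 0,0,6.4,0,0,0,0, 0,0,6.4,0,0,0,0
cmd [ 667.3 -132.3  106. ]
-0.17,-0.1,0,0,0,0,0, -0.34,-0.2,0,0,0,0,0, -0.51,-0.3,0,0,0,0,0, -0.69,-0.4,0,0,0,0,0, -0.86,-0.5,0,0,0,0,0
cmd [ 657.6 -130.2  106. ]
```

step_arm(
  targets=[0,0,2,0,0,0,0,0,0,4,0,0,0,0,0,0,5.5,0,0,0,0,0,0,6.4,0,0,0,0,0,0,6.4,0,0,0,0],
)

```text
clock: 3.7
tcp_pos: [666.3, -132.6, 104.6]
orientation: [-179.9, 0.1, 18.4]
contact_force: [-0.6, 0.1, -0.3]
gripper_width: -0.0
gripper_force: 0.0
```

step_arm(
  targets=[-0.17,-0.1,0,0,0,0,0,-0.34,-0.2,0,0,0,0,0,-0.51,-0.3,0,0,0,0,0,-0.69,-0.4,0,0,0,0,0,-0.86,-0.5,0,0,0,0,0],
)

```text
clock: 4.2
tcp_pos: [657.6, -130.3, 106.4]
orientation: [180.0, -0.0, 18.4]
contact_force: [0.1, 0.3, 0.4]
gripper_width: 0.3
gripper_force: 0.0
```

```bash
python3 go.py c -102 -125 6 4 106 105
python3 - <<'E'
from h import *
p=r.get_image("wrist"); cv2.imwrite("pics/w1.png",p["pixels"])
E
```

```text
sense {'clock': np.float64(4.2), 'tcp_pos': array([ 657.59, -130.28,  106.42]), 'contact_force': array([0.05, 0.33, 0.4 ])}
-0.33,-0.01,0.02,0,0,0,0, -0.66,-0.05,0.03,0,0,0,0, -0.99,-0.11,0.05,0,0,0,0, -1.3,-0.19,0.07,0,0,0,0, -1.61,-0.3,0.08,0,0,0,0
-0.3,-0.13,0.02,0,0,0,0
cmd [ 638.1 -132.2  105. ]
```

View pics/w1.png

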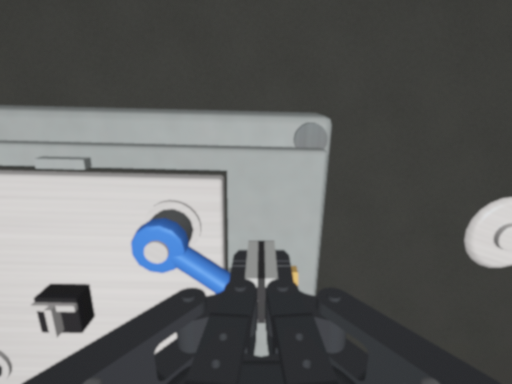

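The wrist view shows lever c's tip at about (225,287), just beside the closed fingers at (260,270). I'll push slowly.

step_arm(
  targets=[-0.33,-0.01,0.02,0,0,0,0,-0.66,-0.05,0.03,0,0,0,0,-0.99,-0.11,0.05,0,0,0,0,-1.3,-0.19,0.07,0,0,0,0,-1.61,-0.3,0.08,0,0,0,0],
)

```text
clock: 4.75
tcp_pos: [642.8, -132.4, 105.8]
orientation: [179.9, -0.2, 18.5]
contact_force: [4.0, 1.5, 0.6]
gripper_width: -0.1
gripper_force: 1.8
```

step_arm(
  targets=[-0.3,-0.13,0.02,0,0,0,0],
)

```text
clock: 4.85
tcp_pos: [639.3, -132.2, 105.6]
orientation: [179.9, -0.1, 18.4]
contact_force: [4.8, 1.5, 1.9]
gripper_width: -0.2
gripper_force: 1.9
```

```bash
python3 go.py c -125 -155 5 4 105 104.2
```

```text
sense {'clock': np.float64(4.85), 'tcp_pos': array([ 639.28, -132.24,  105.59]), 'contact_force': array([4.75, 1.54, 1.86])}
-0.44,-0.25,0.02,0,0,0,0, -0.84,-0.55,0.03,0,0,0,0, -1.21,-0.89,0.05,0,0,0,0, -1.54,-1.26,0.06,0,0,0,0, -1.82,-1.67,0.08,0,0,0,0
cmd [ 615.6 -122.1  104.2]
```

step_arm(
  targets=[-0.44,-0.25,0.02,0,0,0,0,-0.84,-0.55,0.03,0,0,0,0,-1.21,-0.89,0.05,0,0,0,0,-1.54,-1.26,0.06,0,0,0,0,-1.82,-1.67,0.08,0,0,0,0],
)

```text
clock: 5.35
tcp_pos: [615.0, -123.1, 104.4]
orientation: [179.9, 0.0, 18.4]
contact_force: [2.4, -2.0, 2.4]
gripper_width: 0.0
gripper_force: 1.9
```

```bash
python3 go.py c -155 -230 15 4 104.2 102.5
```

```text
sense {'clock': np.float64(5.35), 'tcp_pos': array([ 615.  , -123.05,  104.35]), 'contact_force': array([ 2.4 , -2.03,  2.43])}
-0.2,-0.36,0.01,0,0,0,0, -0.37,-0.74,0.02,0,0,0,0, -0.51,-1.13,0.03,0,0,0,0, -0.61,-1.53,0.05,0,0,0,0, -0.68,-1.94,0.06,0,0,0,0
-0.04,-0.42,0.01,0,0,0,0, -0.04,-0.84,0.02,0,0,0,0, -0.01,-1.26,0.03,0,0,0,0, 0.06,-1.67,0.04,0,0,0,0, 0.15,-2.09,0.05,0,0,0,0
0.13,-0.41,0.01,0,0,0,0, 0.28,-0.81,0.03,0,0,0,0, 0.47,-1.2,0.04,0,0,0,0, 0.69,-1.58,0.05,0,0,0,0, 0.94,-1.95,0.06,0,0,0,0
cmd [600.5 -64.1 102.5]
```

step_arm(
  targets=[-0.2,-0.36,0.01,0,0,0,0,-0.37,-0.74,0.02,0,0,0,0,-0.51,-1.13,0.03,0,0,0,0,-0.61,-1.53,0.05,0,0,0,0,-0.68,-1.94,0.06,0,0,0,0],
)

```text
clock: 5.85
tcp_pos: [602.4, -106.3, 103.4]
orientation: [180.0, 0.1, 18.4]
contact_force: [4.6, -3.4, 1.4]
gripper_width: 0.2
gripper_force: 2.3
```

step_arm(
  targets=[-0.04,-0.42,0.01,0,0,0,0,-0.04,-0.84,0.02,0,0,0,0,-0.01,-1.26,0.03,0,0,0,0,0.06,-1.67,0.04,0,0,0,0,0.15,-2.09,0.05,0,0,0,0],
)

```text
clock: 6.35
tcp_pos: [597.3, -86.4, 102.9]
orientation: [180.0, 0.1, 18.4]
contact_force: [2.6, -4.6, 0.9]
gripper_width: -0.2
gripper_force: 2.3
```

step_arm(
  targets=[0.13,-0.41,0.01,0,0,0,0,0.28,-0.81,0.03,0,0,0,0,0.47,-1.2,0.04,0,0,0,0,0.69,-1.58,0.05,0,0,0,0,0.94,-1.95,0.06,0,0,0,0],
)

```text
clock: 6.85
tcp_pos: [598.1, -65.2, 101.7]
orientation: [-180.0, 0.3, 18.4]
contact_force: [1.1, -4.3, 0.7]
gripper_width: 0.0
gripper_force: 2.0
```

```bash
python3 go.py c -230 -242 6 4 102.5 102.2;  python3 go.py c -242 -254 6 4 102.5 102.2
python3 - <<'E'
from h import *
for n in ("scene",):
    p=r.get_image(n); cv2.imwrite("pics/c1.png",cv2.resize(p["pixels"][140:240,170:340],(680,400),interpolation=2))
E
```

```text
sense {'clock': np.float64(6.85), 'tcp_pos': array([598.08, -65.15, 101.71]), 'contact_force': array([ 1.06, -4.34,  0.74])}
0.1,-0.14,0.01,0,0,0,0, 0.22,-0.28,0.01,0,0,0,0, 0.33,-0.42,0.02,0,0,0,0, 0.45,-0.55,0.02,0,0,0,0, 0.58,-0.68,0.03,0,0,0,0
0.13,-0.13,0,0,0,0,0
cmd [604.7 -54.2 102.2]
sense {'clock': np.float64(6.85), 'tcp_pos': array([598.08, -65.15, 101.71]), 'contact_force': array([ 1.06, -4.34,  0.74])}
0.13,-0.12,-0.02,0,0,0,0, 0.27,-0.24,-0.02,0,0,0,0, 0.41,-0.35,-0.01,0,0,0,0, 0.55,-0.46,-0.01,0,0,0,0, 0.7,-0.56,-0,0,0,0,0
0.16,-0.1,0,0,0,0,0
cmd [610.8 -45.2 102.2]
```

View pics/c1.png

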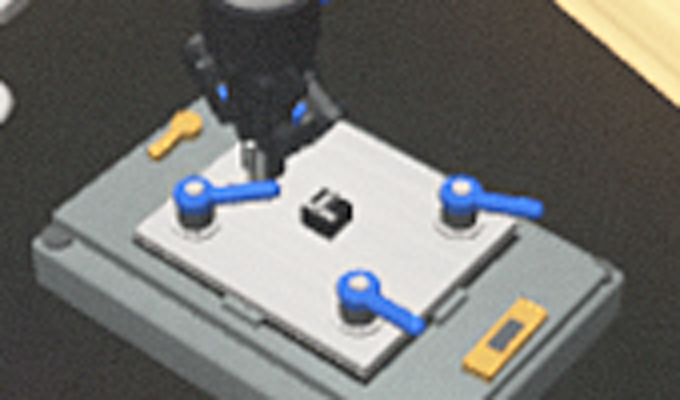

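The picture shows lever c swung round to about (235,190), with the fingers behind it at (262,165). Nothing else has been disturbed. Fine steps from here.

step_arm(
  targets=[0.1,-0.14,0.01,0,0,0,0,0.22,-0.28,0.01,0,0,0,0,0.33,-0.42,0.02,0,0,0,0,0.45,-0.55,0.02,0,0,0,0,0.58,-0.68,0.03,0,0,0,0],
)

```text
clock: 7.4
tcp_pos: [602.0, -56.5, 101.4]
orientation: [-180.0, 0.2, 18.4]
contact_force: [-1.8, -5.5, -1.6]
gripper_width: -0.0
gripper_force: 2.1
```

step_arm(
  targets=[0.13,-0.13,0,0,0,0,0],
)

```text
clock: 7.5
tcp_pos: [602.7, -54.8, 101.4]
orientation: [-180.0, 0.3, 18.4]
contact_force: [-1.3, -4.9, -1.7]
gripper_width: 0.1
gripper_force: 2.1
```

```bash
sed -i 's/^def plan(targets):/def plan(targets,g=5):/; s/len(targets),5)/len(targets),g)/; s/i:i+5\]/i:i+g]/' go.py
cat > fine.py <<'E'
from go import *
k=sys.argv[1]; th0,th1,cl,z0,z1=map(float,sys.argv[2:7])
n=int(round(abs(th1-th0)/1.5)); f=np.arange(1,n+1)/n
plan([[*centre(k,th0+(th1-th0)*x,cl),z0+(z1-z0)*x] for x in f],3)
E
python3 - <<'E'
import numpy as np; np.save("cmd.npy",[604.7,-54.2,102.2])
E
python3 fine.py c -242 -314 4 102.2 101
```

```text
0.1,-0.09,0,0,0,0,0, 0.2,-0.18,0,0,0,0,0, 0.3,-0.27,0.01,0,0,0,0
0.11,-0.08,-0,0,0,0,0, 0.22,-0.17,0,0,0,0,0, 0.33,-0.24,0.01,0,0,0,0
0.11,-0.08,-0,0,0,0,0, 0.23,-0.15,0,0,0,0,0, 0.34,-0.22,0,0,0,0,0
0.12,-0.07,0.01,0,0,0,0, 0.24,-0.13,0.01,0,0,0,0, 0.36,-0.19,0.01,0,0,0,0
0.13,-0.06,0,0,0,0,0, 0.25,-0.11,0.01,0,0,0,0, 0.38,-0.16,0.01,0,0,0,0
0.12,-0.05,0,0,0,0,0, 0.25,-0.09,0,0,0,0,0, 0.38,-0.13,0.01,0,0,0,0
0.13,-0.03,-0,0,0,0,0, 0.26,-0.06,0,0,0,0,0, 0.39,-0.09,0,0,0,0,0
0.13,-0.02,0.01,0,0,0,0, 0.27,-0.04,0.01,0,0,0,0, 0.4,-0.05,0.01,0,0,0,0
0.13,-0.01,0,0,0,0,0, 0.26,-0.02,0.01,0,0,0,0, 0.39,-0.02,0.01,0,0,0,0
0.13,0,0,0,0,0,0, 0.26,0.01,0,0,0,0,0, 0.39,0.02,0.01,0,0,0,0
0.13,0.01,-0,0,0,0,0, 0.26,0.03,0,0,0,0,0, 0.39,0.05,0,0,0,0,0
0.12,0.03,0.01,0,0,0,0, 0.25,0.06,0.01,0,0,0,0, 0.37,0.09,0.01,0,0,0,0
0.13,0.04,0,0,0,0,0, 0.25,0.08,0.01,0,0,0,0, 0.37,0.12,0.01,0,0,0,0
0.12,0.05,0,0,0,0,0, 0.23,0.1,0,0,0,0,0, 0.35,0.15,0.01,0,0,0,0
0.11,0.06,-0,0,0,0,0, 0.22,0.12,0,0,0,0,0, 0.33,0.18,0,0,0,0,0
0.11,0.07,0.01,0,0,0,0, 0.21,0.14,0.01,0,0,0,0, 0.32,0.21,0.01,0,0,0,0
cmd [657.9 -30.7 101. ]
```

step_arm(
  targets=[0.1,-0.09,0,0,0,0,0,0.2,-0.18,0,0,0,0,0,0.3,-0.27,0.01,0,0,0,0],
)

```text
clock: 7.8
tcp_pos: [605.2, -50.7, 101.4]
orientation: [-179.9, 0.2, 18.4]
contact_force: [-2.5, -3.9, -1.3]
gripper_width: 0.1
gripper_force: 2.1
```

step_arm(
  targets=[0.11,-0.08,0,0,0,0,0,0.22,-0.17,0,0,0,0,0,0.33,-0.24,0.01,0,0,0,0],
)

```text
clock: 8.1
tcp_pos: [608.5, -47.0, 101.7]
orientation: [-180.0, 0.1, 18.5]
contact_force: [-1.8, -3.6, -2.3]
gripper_width: 0.3
gripper_force: 2.1
```

step_arm(
  targets=[0.11,-0.08,0,0,0,0,0,0.23,-0.15,0,0,0,0,0,0.34,-0.22,0,0,0,0,0],
)

```text
clock: 8.4
tcp_pos: [611.5, -43.9, 101.9]
orientation: [-180.0, 0.0, 18.4]
contact_force: [-3.4, -4.7, -1.8]
gripper_width: 0.0
gripper_force: 2.0
```

step_arm(
  targets=[0.12,-0.07,0.01,0,0,0,0,0.24,-0.13,0.01,0,0,0,0,0.36,-0.19,0.01,0,0,0,0],
)

```text
clock: 8.7
tcp_pos: [614.4, -41.2, 101.9]
orientation: [-180.0, 0.0, 18.4]
contact_force: [-3.7, -4.5, -2.7]
gripper_width: 0.2
gripper_force: 2.5
```

step_arm(
  targets=[-0.04,0.03,0,0,0,0,0,-0.04,0.03,0,0,0,0,0],
)

```text
clock: 8.9
tcp_pos: [614.3, -41.3, 101.9]
orientation: [-180.0, -0.0, 18.5]
contact_force: [-1.4, -2.9, -1.4]
gripper_width: 0.1
gripper_force: 1.8
```

step_arm(
  targets=[-0.04,0.03,0,0,0,0,0,-0.04,0.03,0,0,0,0,0],
)

```text
clock: 9.1
tcp_pos: [614.3, -41.5, 102.0]
orientation: [-180.0, -0.1, 18.5]
contact_force: [-2.3, -2.0, -1.0]
gripper_width: 0.1
gripper_force: 1.4
```

step_arm(
  targets=[0.08,-0.06,0,0,0,0,0,0.08,-0.06,0,0,0,0,0],
)

```text
clock: 9.3
tcp_pos: [614.3, -41.3, 101.9]
orientation: [-180.0, 0.0, 18.4]
contact_force: [-3.4, -2.9, -0.4]
gripper_width: 0.0
gripper_force: 1.9
```

Backing off 1 mm dropped the force by about 2.5 N, so 4.5° steps are safe.

step_arm(
  targets=[0.13,-0.06,0,0,0,0,0,0.25,-0.11,0.01,0,0,0,0,0.38,-0.16,0.01,0,0,0,0],
)

```text
clock: 9.6
tcp_pos: [614.7, -40.7, 101.5]
orientation: [180.0, 0.4, 18.4]
contact_force: [-8.2, -6.4, 2.0]
gripper_width: 0.1
gripper_force: 4.7
```

step_arm(
  targets=[0.09,-0.06,0,0,0,0,0,0.17,-0.12,0,0,0,0,0,0.17,-0.12,0,0,0,0,0],
)

```text
clock: 9.9
tcp_pos: [614.8, -40.5, 101.3]
orientation: [179.9, 0.5, 18.3]
contact_force: [-8.0, -8.2, 3.7]
gripper_width: 0.1
gripper_force: 5.1
```

Run:
```python
from go import *
c=np.array([604.7,-54.2,102.2])+Rt@np.array([13.3+3.8+1.7,-9.2-1.6-1.2,0.]); print(c)
np.save("cmd.npy",c)
# back off in -push direction, lift, over to a
b=c.copy(); b[:2]+=[-14,-20]
plan([c+(b-c)*.4,b,b+[0,0,30],b+[0,0,60],b+[0,0,60]])
s=b+[0,0,60]; g=np.array([*centre('a',118,14),162])
plan([s+(g-s)*f for f in (.2,.4,.6,.8,1)])
plan([[*g[:2],z] for z in (140,120,106,106,106)])
plan([[*centre('a',118-t,c_),106-t/36] for c_,t in ((12,0),(8,0),(4,0),(4,4),(4,8))])
plan([[*centre('a',110-t,4),106-(t+8)/36] for t in range(6,97,6)])
```

```text
[618.73747259 -36.86825562 102.2       ]
-0.78,0.58,0,0,0,0,0, -1.96,1.45,0,0,0,0,0, -1.96,1.45,-3,0,0,0,0, -1.96,1.45,-6,0,0,0,0, -1.96,1.45,-6,0,0,0,0
cmd [604.7 -56.8 162.2]
-2.3,-2.88,0,0,0,0,0, -4.6,-5.76,0.01,0,0,0,0, -6.9,-8.64,0.01,0,0,0,0, -9.19,-11.52,0.02,0,0,0,0, -11.49,-14.4,0.02,0,0,0,0
cmd [450.2  43.4 162. ]
-0,0,2.2,0,0,0,0, -0,0,4.2,0,0,0,0, -0,0,5.6,0,0,0,0, -0,0,5.6,0,0,0,0, -0,0,5.6,0,0,0,0
cmd [450.2  43.4 106. ]
0.19,-0.03,-0,0,0,0,0, 0.59,-0.1,-0,0,0,0,0, 0.98,-0.16,-0,0,0,0,0, 1.25,-0.4,0.01,0,0,0,0, 1.54,-0.63,0.02,0,0,0,0
cmd [462.8  54.3 105.8]
0.46,-0.29,0.02,0,0,0,0, 0.94,-0.53,0.04,0,0,0,0, 1.45,-0.72,0.05,0,0,0,0, 1.97,-0.84,0.07,0,0,0,0, 2.5,-0.9,0.09,0,0,0,0
0.52,0.01,0.01,0,0,0,0, 1.04,0.08,0.03,0,0,0,0, 1.53,0.21,0.05,0,0,0,0, 2.01,0.39,0.06,0,0,0,0, 2.45,0.63,0.08,0,0,0,0
0.41,0.29,0.02,0,0,0,0, 0.79,0.62,0.03,0,0,0,0, 1.12,0.99,0.05,0,0,0,0, 1.41,1.4,0.07,0,0,0,0, 1.66,1.83,0.08,0,0,0,0
0.2,0.45,0.02,0,0,0,0
cmd [533.8  56.8 103.1]
```

Lever c is firm: 11.5 N with no further travel. Now its diagonal, a.

step_arm(
  targets=[-0.78,0.58,0,0,0,0,0,-1.96,1.45,0,0,0,0,0,-1.96,1.45,-3,0,0,0,0,-1.96,1.45,-6,0,0,0,0,-1.96,1.45,-6,0,0,0,0],
)

```text
clock: 10.4
tcp_pos: [609.7, -56.6, 166.6]
orientation: [179.8, -0.7, 18.4]
contact_force: [1.8, 0.8, 0.2]
gripper_width: -0.2
gripper_force: 0.0
```

step_arm(
  targets=[-2.3,-2.88,0,0,0,0,0,-4.6,-5.76,0.01,0,0,0,0,-6.9,-8.64,0.01,0,0,0,0,-9.19,-11.52,0.02,0,0,0,0,-11.49,-14.4,0.02,0,0,0,0],
)

```text
clock: 10.9
tcp_pos: [450.2, 45.0, 161.8]
orientation: [-180.0, -0.2, 18.5]
contact_force: [0.2, 1.0, 0.7]
gripper_width: -0.1
gripper_force: 0.0
```

step_arm(
  targets=[0,0,2.2,0,0,0,0,0,0,4.2,0,0,0,0,0,0,5.6,0,0,0,0,0,0,5.6,0,0,0,0,0,0,5.6,0,0,0,0],
)

```text
clock: 11.4
tcp_pos: [451.0, 43.9, 105.7]
orientation: [-180.0, -0.1, 18.5]
contact_force: [0.4, -0.0, -0.3]
gripper_width: -0.2
gripper_force: 0.0
```

step_arm(
  targets=[0.19,-0.03,0,0,0,0,0,0.59,-0.1,0,0,0,0,0,0.98,-0.16,0,0,0,0,0,1.25,-0.4,0.01,0,0,0,0,1.54,-0.63,0.02,0,0,0,0],
)

```text
clock: 11.9
tcp_pos: [462.1, 53.5, 105.4]
orientation: [180.0, 0.1, 18.4]
contact_force: [-1.3, -4.3, 1.1]
gripper_width: -0.1
gripper_force: 1.6
```

Run:
```python
from fit import *
from go import NUT
# fit lever c & a angle from both cameras
P=[r.get_image(n) for n in("scene","side")]
v=np.load("v0.npy"); print(np.round(r.sense()["contact_force"],1))
for p in P:
    pass
def c1(k,w,z0):
    s=0
    for p in P:
        b=blue(p); Q,n=lever_pts(*v[:3],k,w-v[2],z0); m=silhouette(p,Q,n,b.shape)
        Qb,nb=lever_pts(*v[:3],k,w-v[2],z0); 
        s+=(b[m>0]>0).sum()-0.5*(m>0).sum()
    return s
for k,z in(('c',75),('a',80),('b',80),('d',80)):
    w=np.radians(np.arange(-180,180,2)); s=[c1(k,x,z) for x in w]; i=np.argsort(s)[::-1][:3]; print(k,np.degrees(w[i]).round(),np.array(s)[i])
```

```text
[-1.  -2.1  0.7]
c [106. 104. 108.] [58.5 58.  51.5]
a [118. 116. 120.] [64.5 63.  62.5]
b [96. 98. 94.] [54.5 54.  52.5]
d [-28. -30. -32.] [72.  70.5 70.5]
```

step_arm(
  targets=[0.46,-0.29,0.02,0,0,0,0,0.94,-0.53,0.04,0,0,0,0,1.45,-0.72,0.05,0,0,0,0,1.97,-0.84,0.07,0,0,0,0,2.5,-0.9,0.09,0,0,0,0],
)

```text
clock: 12.5
tcp_pos: [483.3, 71.2, 104.3]
orientation: [-180.0, 0.1, 18.5]
contact_force: [-3.4, -2.5, 0.2]
gripper_width: 0.3
gripper_force: 1.7
```

step_arm(
  targets=[0.52,0.01,0.01,0,0,0,0,1.04,0.08,0.03,0,0,0,0,1.53,0.21,0.05,0,0,0,0,2.01,0.39,0.06,0,0,0,0,2.45,0.63,0.08,0,0,0,0],
)

```text
clock: 13.0
tcp_pos: [509.0, 72.9, 103.6]
orientation: [-180.0, 0.0, 18.5]
contact_force: [-5.0, -0.9, 0.9]
gripper_width: 0.3
gripper_force: 2.0
```

step_arm(
  targets=[0.41,0.29,0.02,0,0,0,0,0.79,0.62,0.03,0,0,0,0,1.12,0.99,0.05,0,0,0,0,1.41,1.4,0.07,0,0,0,0,1.66,1.83,0.08,0,0,0,0],
)

```text
clock: 13.5
tcp_pos: [531.2, 60.7, 103.0]
orientation: [-180.0, -0.1, 18.5]
contact_force: [-4.7, 2.1, 2.1]
gripper_width: -0.1
gripper_force: 1.9
```

```bash
python3 - <<'E'
from go import *
c=np.load("cmd.npy")-Rt@np.array([2,4.5,.2]); np.save("cmd.npy",c)
print({q:np.round(r.sense()[q],1) for q in("tcp_pos","contact_force")})
print(c); plan([[*centre('a',20-t,4),103.3-t/36] for t in range(4,37,4)])
E
python3 fine.py a -16 -94 4 102.3 100.5
```

```text
{'tcp_pos': array([531.2,  60.7, 103. ]), 'contact_force': array([-4.7,  2.1,  2.1])}
[530.42961768  60.3879152  103.3       ]
0.14,0.3,0.01,0,0,0,0, 0.26,0.61,0.02,0,0,0,0, 0.35,0.93,0.03,0,0,0,0, 0.42,1.25,0.04,0,0,0,0, 0.48,1.58,0.06,0,0,0,0
0.03,0.33,0.01,0,0,0,0, 0.04,0.66,0.02,0,0,0,0, 0.03,1,0.03,0,0,0,0, -0.01,1.33,0.04,0,0,0,0
cmd [544.1  34.3 102.3]
-0.01,0.13,0,0,0,0,0, -0.03,0.25,0.01,0,0,0,0, -0.06,0.38,0.01,0,0,0,0
-0.02,0.12,0,0,0,0,0, -0.05,0.25,0.01,0,0,0,0, -0.08,0.37,0.01,0,0,0,0
-0.04,0.13,0,0,0,0,0, -0.08,0.25,0.01,0,0,0,0, -0.12,0.37,0.01,0,0,0,0
-0.04,0.12,0,0,0,0,0, -0.09,0.24,0.01,0,0,0,0, -0.13,0.36,0.01,0,0,0,0
-0.06,0.12,0.01,0,0,0,0, -0.11,0.24,0.01,0,0,0,0, -0.17,0.36,0.01,0,0,0,0
-0.06,0.11,0.01,0,0,0,0, -0.12,0.23,0.01,0,0,0,0, -0.18,0.34,0.01,0,0,0,0
-0.07,0.12,0.01,0,0,0,0, -0.14,0.23,0.01,0,0,0,0, -0.21,0.34,0.01,0,0,0,0
-0.08,0.11,0.01,0,0,0,0, -0.16,0.22,0.01,0,0,0,0, -0.24,0.32,0.01,0,0,0,0
-0.08,0.11,0.01,0,0,0,0, -0.17,0.21,0.01,0,0,0,0, -0.26,0.31,0.01,0,0,0,0
-0.09,0.1,0.01,0,0,0,0, -0.18,0.2,0.01,0,0,0,0, -0.27,0.3,0.01,0,0,0,0
-0.1,0.09,0.01,0,0,0,0, -0.2,0.18,0.01,0,0,0,0, -0.31,0.27,0.01,0,0,0,0
-0.1,0.09,0.01,0,0,0,0, -0.21,0.17,0.01,0,0,0,0, -0.32,0.25,0.01,0,0,0,0
-0.11,0.08,0.01,0,0,0,0, -0.22,0.16,0.01,0,0,0,0, -0.34,0.23,0.02,0,0,0,0
-0.12,0.07,-0,0,0,0,0, -0.23,0.13,0,0,0,0,0, -0.36,0.19,0.01,0,0,0,0
-0.12,0.06,-0,0,0,0,0, -0.24,0.12,0,0,0,0,0, -0.37,0.17,0.01,0,0,0,0
-0.12,0.05,-0,0,0,0,0, -0.25,0.09,0,0,0,0,0, -0.38,0.13,0.01,0,0,0,0
-0.13,0.04,-0,0,0,0,0, -0.26,0.07,0,0,0,0,0, -0.39,0.1,0.01,0,0,0,0
-0.13,0.03,0,0,0,0,0
cmd [518.4 -25.1 100.5]
```

step_arm(
  targets=[0.14,0.3,0.01,0,0,0,0,0.26,0.61,0.02,0,0,0,0,0.35,0.93,0.03,0,0,0,0,0.42,1.25,0.04,0,0,0,0,0.48,1.58,0.06,0,0,0,0],
)

```text
clock: 14.0
tcp_pos: [540.3, 47.4, 102.4]
orientation: [-180.0, -0.0, 18.5]
contact_force: [-3.0, 2.6, 2.4]
gripper_width: 0.1
gripper_force: 2.3
```

step_arm(
  targets=[0.03,0.33,0.01,0,0,0,0,0.04,0.66,0.02,0,0,0,0,0.03,1,0.03,0,0,0,0,-0.01,1.33,0.04,0,0,0,0],
)

```text
clock: 14.4
tcp_pos: [544.9, 34.4, 102.0]
orientation: [180.0, -0.1, 18.5]
contact_force: [-2.1, 3.9, 0.2]
gripper_width: -0.0
gripper_force: 2.0
```

step_arm(
  targets=[-0.01,0.13,0,0,0,0,0,-0.03,0.25,0.01,0,0,0,0,-0.06,0.38,0.01,0,0,0,0],
)

```text
clock: 14.7
tcp_pos: [545.0, 30.6, 101.8]
orientation: [-180.0, -0.0, 18.5]
contact_force: [-1.1, 3.0, 1.8]
gripper_width: 0.2
gripper_force: 1.9
```

step_arm(
  targets=[-0.02,0.12,0,0,0,0,0,-0.05,0.25,0.01,0,0,0,0,-0.08,0.37,0.01,0,0,0,0],
)

```text
clock: 15.0
tcp_pos: [545.5, 26.8, 101.8]
orientation: [180.0, -0.0, 18.5]
contact_force: [-1.6, 4.1, 0.4]
gripper_width: 0.1
gripper_force: 1.8
```

step_arm(
  targets=[-0.04,0.13,0,0,0,0,0,-0.08,0.25,0.01,0,0,0,0,-0.12,0.37,0.01,0,0,0,0],
)

```text
clock: 15.3
tcp_pos: [545.5, 22.8, 101.6]
orientation: [180.0, -0.0, 18.4]
contact_force: [-0.7, 4.0, 0.5]
gripper_width: 0.1
gripper_force: 1.8
```

step_arm(
  targets=[-0.04,0.12,0,0,0,0,0,-0.09,0.24,0.01,0,0,0,0,-0.13,0.36,0.01,0,0,0,0],
)

```text
clock: 15.6
tcp_pos: [545.4, 18.9, 101.5]
orientation: [180.0, -0.0, 18.4]
contact_force: [-0.6, 4.4, 1.0]
gripper_width: -0.5
gripper_force: 1.7
```

step_arm(
  targets=[-0.06,0.12,0.01,0,0,0,0,-0.11,0.24,0.01,0,0,0,0,-0.17,0.36,0.01,0,0,0,0],
)

```text
clock: 15.9
tcp_pos: [545.0, 15.0, 101.4]
orientation: [180.0, -0.0, 18.4]
contact_force: [0.7, 5.0, -0.2]
gripper_width: -0.0
gripper_force: 1.8
```

step_arm(
  targets=[-0.06,0.11,0.01,0,0,0,0,-0.12,0.23,0.01,0,0,0,0,-0.18,0.34,0.01,0,0,0,0],
)

```text
clock: 16.2
tcp_pos: [544.3, 11.2, 101.3]
orientation: [180.0, -0.0, 18.4]
contact_force: [0.4, 3.6, -1.1]
gripper_width: -0.2
gripper_force: 1.8
```

step_arm(
  targets=[-0.07,0.12,0.01,0,0,0,0,-0.14,0.23,0.01,0,0,0,0,-0.21,0.34,0.01,0,0,0,0],
)

```text
clock: 16.5
tcp_pos: [543.4, 7.3, 101.2]
orientation: [180.0, -0.0, 18.4]
contact_force: [0.5, 4.2, -0.8]
gripper_width: 0.1
gripper_force: 1.8
```

step_arm(
  targets=[-0.08,0.11,0.01,0,0,0,0,-0.16,0.22,0.01,0,0,0,0,-0.24,0.32,0.01,0,0,0,0],
)

```text
clock: 16.8
tcp_pos: [542.1, 3.4, 101.1]
orientation: [180.0, -0.0, 18.4]
contact_force: [1.1, 4.1, -1.6]
gripper_width: 0.1
gripper_force: 1.8
```

step_arm(
  targets=[-0.08,0.11,0.01,0,0,0,0,-0.17,0.21,0.01,0,0,0,0,-0.26,0.31,0.01,0,0,0,0],
)

```text
clock: 17.1
tcp_pos: [540.6, -0.4, 101.0]
orientation: [180.0, -0.0, 18.4]
contact_force: [2.0, 3.8, -0.3]
gripper_width: -0.1
gripper_force: 1.8
```

step_arm(
  targets=[-0.09,0.1,0.01,0,0,0,0,-0.18,0.2,0.01,0,0,0,0,-0.27,0.3,0.01,0,0,0,0],
)

```text
clock: 17.4
tcp_pos: [538.9, -4.1, 101.0]
orientation: [180.0, -0.0, 18.4]
contact_force: [1.6, 4.6, -1.0]
gripper_width: 0.4
gripper_force: 1.7
```

step_arm(
  targets=[-0.1,0.09,0.01,0,0,0,0,-0.2,0.18,0.01,0,0,0,0,-0.31,0.27,0.01,0,0,0,0],
)

```text
clock: 17.7
tcp_pos: [536.8, -7.6, 100.9]
orientation: [180.0, -0.0, 18.4]
contact_force: [2.0, 3.7, -1.5]
gripper_width: -0.1
gripper_force: 1.7
```

step_arm(
  targets=[-0.1,0.09,0.01,0,0,0,0,-0.21,0.17,0.01,0,0,0,0,-0.32,0.25,0.01,0,0,0,0],
)

```text
clock: 18.0
tcp_pos: [534.5, -11.0, 100.7]
orientation: [180.0, -0.0, 18.4]
contact_force: [1.6, 3.3, -1.3]
gripper_width: 0.2
gripper_force: 1.6
```

step_arm(
  targets=[-0.11,0.08,0.01,0,0,0,0,-0.22,0.16,0.01,0,0,0,0,-0.34,0.23,0.02,0,0,0,0],
)

```text
clock: 18.3
tcp_pos: [532.2, -14.3, 100.6]
orientation: [180.0, -0.0, 18.4]
contact_force: [2.5, 2.4, -0.9]
gripper_width: 0.1
gripper_force: 1.6
```

step_arm(
  targets=[-0.12,0.07,0,0,0,0,0,-0.23,0.13,0,0,0,0,0,-0.36,0.19,0.01,0,0,0,0],
)

```text
clock: 18.6
tcp_pos: [529.5, -16.9, 100.5]
orientation: [180.0, -0.1, 18.4]
contact_force: [2.5, 3.3, -0.2]
gripper_width: -0.1
gripper_force: 1.9
```

step_arm(
  targets=[-0.12,0.06,0,0,0,0,0,-0.24,0.12,0,0,0,0,0,-0.37,0.17,0.01,0,0,0,0],
)

```text
clock: 18.9
tcp_pos: [526.6, -19.9, 100.5]
orientation: [180.0, -0.1, 18.4]
contact_force: [3.9, 3.7, 0.8]
gripper_width: -0.1
gripper_force: 1.9
```

```bash
cat > ang.py <<'E'
from fit import *
import sys
v=np.load("v0.npy"); P=[r.get_image(n) for n in("scene","side")]; print("clock",r.sense()["clock"])
def c1(k,w,z0):
    s=0
    for p in P:
        b=blue(p); Q,n=lever_pts(*v[:3],k,w-v[2],z0); m=silhouette(p,Q,n,b.shape); s+=(b[m>0]>0).sum()-0.5*(m>0).sum()
    return s
for k in 'abcd':
    w=np.radians(np.arange(-180,180,2)); s=[c1(k,x,75 if k in sys.argv[1] else 80) for x in w]; i=np.argsort(s)[::-1][:3]; print(k,np.degrees(w[i]).round(),np.array(s)[i])
E
python3 ang.py ac
```

```text
clock 19.0
a [-82. -78. -80.] [34.5 33.  31.5]
b [96. 98. 94.] [51.5 51.  50.5]
c [106. 104. 108.] [57.5 57.  50.5]
d [-28. -30. -32.] [72.  70.5 70.5]
```

step_arm(
  targets=[-0.12,0.05,0,0,0,0,0,-0.25,0.09,0,0,0,0,0,-0.38,0.13,0.01,0,0,0,0],
)

```text
clock: 19.3
tcp_pos: [523.7, -22.0, 100.4]
orientation: [180.0, -0.1, 18.4]
contact_force: [4.7, 5.1, 1.4]
gripper_width: 0.2
gripper_force: 2.8
```

step_arm(
  targets=[-0.13,0.04,0,0,0,0,0,-0.26,0.07,0,0,0,0,0,-0.39,0.1,0.01,0,0,0,0],
)

```text
clock: 19.6
tcp_pos: [523.2, -22.2, 100.6]
orientation: [180.0, -0.5, 18.5]
contact_force: [9.0, 7.9, -0.5]
gripper_width: 0.3
gripper_force: 4.6
```

Lever a is firm at 12 N, at about 200° of turn. Next is b.

```bash
sed -i 's/,3)$/,5)/' fine.py
python3 - <<'E'
from go import *
c=np.load("cmd.npy")-Rt@np.array([-1.3,.3,0]); print(c); np.save("cmd.npy",c)
b=c.copy(); b[:2]+=[18,14]
plan([c+(b-c)*.4,b,b+[0,0,30],b+[0,0,60],b+[0,0,60]])
s=b+[0,0,60]; g=np.array([*centre('b',97,14),162])
plan([s+(g-s)*f for f in (.25,.5,.75,1,1)])
plan([[*g[:2],z] for z in (140,120,106,106,106)])
plan([[*centre('b',97-t,c_),106-t/36] for c_,t in ((12,0),(8,0),(4,0),(4,4),(4,8))])
plan([[*centre('b',89-t,4),106-(t+8)/36] for t in range(6,121,6)])
E
```

```text
[519.50301544 -24.42628976 100.5       ]
0.86,-0.3,-0,0,0,0,0, 2.15,-0.76,-0,0,0,0,0, 2.15,-0.76,-3,0,0,0,0, 2.15,-0.76,-6,0,0,0,0, 2.15,-0.76,-6,0,0,0,0
cmd [537.5 -10.4 160.5]
1.5,-2.24,-0.04,0,0,0,0, 3,-4.47,-0.07,0,0,0,0, 4.5,-6.71,-0.11,0,0,0,0, 6,-8.95,-0.15,0,0,0,0, 6,-8.95,-0.15,0,0,0,0
cmd [566.1  93.5 162. ]
0,-0,2.2,0,0,0,0, 0,-0,4.2,0,0,0,0, 0,-0,5.6,0,0,0,0, 0,-0,5.6,0,0,0,0, 0,-0,5.6,0,0,0,0
cmd [566.1  93.5 106. ]
0.2,0.04,0,0,0,0,0, 0.59,0.12,0,0,0,0,0, 0.98,0.2,0,0,0,0,0, 1.32,0.07,0.01,0,0,0,0, 1.67,-0.02,0.02,0,0,0,0
cmd [581.9  98.9 105.8]
0.52,-0.09,0.02,0,0,0,0, 1.05,-0.12,0.04,0,0,0,0, 1.57,-0.08,0.05,0,0,0,0, 2.07,0.02,0.07,0,0,0,0, 2.56,0.18,0.09,0,0,0,0
0.46,0.21,0.01,0,0,0,0, 0.89,0.47,0.03,0,0,0,0, 1.28,0.79,0.05,0,0,0,0, 1.64,1.14,0.06,0,0,0,0, 1.95,1.52,0.08,0,0,0,0
0.27,0.42,0.02,0,0,0,0, 0.49,0.87,0.03,0,0,0,0, 0.67,1.33,0.05,0,0,0,0, 0.79,1.81,0.07,0,0,0,0, 0.87,2.31,0.08,0,0,0,0
0.03,0.5,0.02,0,0,0,0, 0.02,1,0.04,0,0,0,0, -0.05,1.5,0.05,0,0,0,0, -0.16,2,0.07,0,0,0,0, -0.32,2.49,0.09,0,0,0,0
cmd [650.4  53.3 102.4]
```

step_arm(
  targets=[0.86,-0.3,0,0,0,0,0,2.15,-0.76,0,0,0,0,0,2.15,-0.76,-3,0,0,0,0,2.15,-0.76,-6,0,0,0,0,2.15,-0.76,-6,0,0,0,0],
)

```text
clock: 20.1
tcp_pos: [538.6, -11.3, 162.6]
orientation: [179.9, -0.1, 18.4]
contact_force: [0.6, 0.7, 0.3]
gripper_width: -0.1
gripper_force: 0.0
```

step_arm(
  targets=[1.5,-2.24,-0.04,0,0,0,0,3,-4.47,-0.07,0,0,0,0,4.5,-6.71,-0.11,0,0,0,0,6,-8.95,-0.15,0,0,0,0,6,-8.95,-0.15,0,0,0,0],
)

```text
clock: 20.6
tcp_pos: [565.7, 97.8, 160.5]
orientation: [-179.9, 0.1, 18.8]
contact_force: [0.2, 0.0, -0.1]
gripper_width: 0.0
gripper_force: 0.0
```

step_arm(
  targets=[0,0,2.2,0,0,0,0,0,0,4.2,0,0,0,0,0,0,5.6,0,0,0,0,0,0,5.6,0,0,0,0,0,0,5.6,0,0,0,0],
)

```text
clock: 21.1
tcp_pos: [565.7, 92.7, 105.2]
orientation: [180.0, 0.1, 18.4]
contact_force: [-0.4, 0.1, 0.1]
gripper_width: 0.0
gripper_force: 0.0
```

step_arm(
  targets=[0.2,0.04,0,0,0,0,0,0.59,0.12,0,0,0,0,0,0.98,0.2,0,0,0,0,0,1.32,0.07,0.01,0,0,0,0,1.67,-0.02,0.02,0,0,0,0],
)

```text
clock: 21.6
tcp_pos: [581.1, 98.4, 105.4]
orientation: [180.0, 0.2, 18.4]
contact_force: [-3.8, -2.3, 1.7]
gripper_width: 0.1
gripper_force: 1.5
```

step_arm(
  targets=[0.52,-0.09,0.02,0,0,0,0,1.05,-0.12,0.04,0,0,0,0,1.57,-0.08,0.05,0,0,0,0,2.07,0.02,0.07,0,0,0,0,2.56,0.18,0.09,0,0,0,0],
)

```text
clock: 22.1
tcp_pos: [606.8, 105.7, 104.3]
orientation: [-180.0, 0.0, 18.5]
contact_force: [-3.2, -0.3, 0.4]
gripper_width: -0.0
gripper_force: 1.4
```

step_arm(
  targets=[0.46,0.21,0.01,0,0,0,0,0.89,0.47,0.03,0,0,0,0,1.28,0.79,0.05,0,0,0,0,1.64,1.14,0.06,0,0,0,0,1.95,1.52,0.08,0,0,0,0],
)

```text
clock: 22.6
tcp_pos: [630.7, 97.4, 103.8]
orientation: [-180.0, -0.0, 18.5]
contact_force: [-3.4, 0.9, 2.0]
gripper_width: -0.1
gripper_force: 1.4
```

step_arm(
  targets=[0.27,0.42,0.02,0,0,0,0,0.49,0.87,0.03,0,0,0,0,0.67,1.33,0.05,0,0,0,0,0.79,1.81,0.07,0,0,0,0,0.87,2.31,0.08,0,0,0,0],
)

```text
clock: 23.1
tcp_pos: [646.0, 78.4, 102.9]
orientation: [-180.0, -0.0, 18.5]
contact_force: [-2.5, 2.7, 1.4]
gripper_width: 0.0
gripper_force: 1.7
```

step_arm(
  targets=[0.03,0.5,0.02,0,0,0,0,0.02,1,0.04,0,0,0,0,-0.05,1.5,0.05,0,0,0,0,-0.16,2,0.07,0,0,0,0,-0.32,2.49,0.09,0,0,0,0],
)

```text
clock: 23.6
tcp_pos: [651.3, 53.1, 102.2]
orientation: [180.0, -0.1, 18.5]
contact_force: [-0.4, 3.6, 0.7]
gripper_width: -0.4
gripper_force: 1.3
```

```bash
python3 fine.py b -31 -113.5 4 102.4 100.3
```

```text
-0.04,0.12,0,0,0,0,0, -0.09,0.24,0.01,0,0,0,0, -0.14,0.36,0.01,0,0,0,0, -0.2,0.48,0.02,0,0,0,0, -0.25,0.59,0.02,0,0,0,0
-0.06,0.12,0,0,0,0,0, -0.12,0.23,0.01,0,0,0,0, -0.19,0.35,0.01,0,0,0,0, -0.26,0.46,0.01,0,0,0,0, -0.33,0.57,0.02,0,0,0,0
-0.07,0.12,0,0,0,0,0, -0.14,0.23,0.01,0,0,0,0, -0.22,0.33,0.01,0,0,0,0, -0.3,0.44,0.01,0,0,0,0, -0.39,0.54,0.02,0,0,0,0
-0.08,0.11,0,0,0,0,0, -0.17,0.21,0,0,0,0,0, -0.26,0.31,0.01,0,0,0,0, -0.35,0.41,0.01,0,0,0,0, -0.45,0.5,0.02,0,0,0,0
-0.1,0.1,0,0,0,0,0, -0.2,0.19,0,0,0,0,0, -0.3,0.28,0.01,0,0,0,0, -0.41,0.36,0.01,0,0,0,0, -0.51,0.45,0.02,0,0,0,0
-0.11,0.08,-0,0,0,0,0, -0.22,0.16,0,0,0,0,0, -0.34,0.23,0.01,0,0,0,0, -0.45,0.3,0.01,0,0,0,0, -0.57,0.37,0.01,0,0,0,0
-0.12,0.07,0.01,0,0,0,0, -0.24,0.13,0.01,0,0,0,0, -0.36,0.19,0.02,0,0,0,0, -0.49,0.24,0.02,0,0,0,0, -0.61,0.3,0.02,0,0,0,0
-0.13,0.04,0.01,0,0,0,0, -0.25,0.09,0.01,0,0,0,0, -0.38,0.13,0.02,0,0,0,0, -0.51,0.17,0.02,0,0,0,0, -0.64,0.2,0.02,0,0,0,0
-0.13,0.03,0.01,0,0,0,0, -0.26,0.05,0.01,0,0,0,0, -0.39,0.07,0.01,0,0,0,0, -0.53,0.09,0.02,0,0,0,0, -0.66,0.1,0.02,0,0,0,0
-0.13,0.01,0.01,0,0,0,0, -0.26,0.01,0.01,0,0,0,0, -0.39,0.02,0.01,0,0,0,0, -0.52,0.01,0.02,0,0,0,0, -0.65,0,0.02,0,0,0,0
-0.13,-0.01,0,0,0,0,0, -0.26,-0.02,0.01,0,0,0,0, -0.39,-0.04,0.01,0,0,0,0, -0.52,-0.06,0.02,0,0,0,0, -0.64,-0.09,0.02,0,0,0,0
cmd [607.5   1.8 100.3]
```

step_arm(
  targets=[-0.04,0.12,0,0,0,0,0,-0.09,0.24,0.01,0,0,0,0,-0.14,0.36,0.01,0,0,0,0,-0.2,0.48,0.02,0,0,0,0,-0.25,0.59,0.02,0,0,0,0],
)

```text
clock: 24.1
tcp_pos: [650.2, 47.2, 101.9]
orientation: [-180.0, -0.0, 18.5]
contact_force: [0.4, 3.5, -0.3]
gripper_width: 0.2
gripper_force: 1.3
```

step_arm(
  targets=[-0.06,0.12,0,0,0,0,0,-0.12,0.23,0.01,0,0,0,0,-0.19,0.35,0.01,0,0,0,0,-0.26,0.46,0.01,0,0,0,0,-0.33,0.57,0.02,0,0,0,0],
)

```text
clock: 24.6
tcp_pos: [648.8, 40.4, 101.5]
orientation: [180.0, -0.0, 18.4]
contact_force: [0.1, 3.2, -0.7]
gripper_width: 0.2
gripper_force: 1.3
```

step_arm(
  targets=[-0.07,0.12,0,0,0,0,0,-0.14,0.23,0.01,0,0,0,0,-0.22,0.33,0.01,0,0,0,0,-0.3,0.44,0.01,0,0,0,0,-0.39,0.54,0.02,0,0,0,0],
)

```text
clock: 25.1
tcp_pos: [646.9, 34.1, 101.4]
orientation: [-180.0, -0.0, 18.4]
contact_force: [0.7, 2.9, -0.9]
gripper_width: 0.0
gripper_force: 1.4
```

step_arm(
  targets=[-0.08,0.11,0,0,0,0,0,-0.17,0.21,0,0,0,0,0,-0.26,0.31,0.01,0,0,0,0,-0.35,0.41,0.01,0,0,0,0,-0.45,0.5,0.02,0,0,0,0],
)

```text
clock: 25.6
tcp_pos: [646.1, 32.9, 101.6]
orientation: [-179.8, -0.4, 18.6]
contact_force: [2.9, 10.0, -3.2]
gripper_width: 0.2
gripper_force: 4.8
```

Lever b is firm at 10.4 N. I'll nudge it 1 mm more, then go to d.

step_arm(
  targets=[-0.07,0.1,0,0,0,0,0,-0.07,0.1,0,0,0,0,0],
)

```text
clock: 25.8
tcp_pos: [646.1, 32.9, 101.7]
orientation: [-179.7, -0.4, 18.6]
contact_force: [3.4, 11.5, -3.6]
gripper_width: -0.1
gripper_force: 4.9
```

```bash
python3 - <<'E'
from go import *
c=np.array([650.4,53.3,101.6])+Rt@np.array([-2.5-3.3-3.9-4.5-.7,5.9+5.7+5.4+5+1,0.]); print(c); np.save("cmd.npy",c)
b=c.copy(); b[:2]+=[7,20]
plan([c+(b-c)*.4,b,b+[0,0,30],b+[0,0,60],b+[0,0,60]])
s=b+[0,0,60]; g=np.array([*centre('d',-28,14),162])
plan([s+(g-s)*f for f in (.25,.5,.75,1,1)])
plan([[*g[:2],z] for z in (140,120,106,106,106)])
plan([[*centre('d',-28-t,c_),106-t/36] for c_,t in ((12,0),(8,0),(4,0),(4,4),(4,8))])
plan([[*centre('d',-36-t,4),106-(t+8)/36] for t in range(6,121,6)])
E
python3 fine.py d -156 -246 4 102.4 100.1
```

```text
[643.5425119   26.76728704 101.6       ]
0.52,-0.67,-0,0,0,0,0, 1.3,-1.68,-0,0,0,0,0, 1.3,-1.68,-3,0,0,0,0, 1.3,-1.68,-6,0,0,0,0, 1.3,-1.68,-6,0,0,0,0
cmd [650.6  46.8 161.6]
-2.6,3.03,-0.01,0,0,0,0, -5.2,6.06,-0.02,0,0,0,0, -7.8,9.09,-0.03,0,0,0,0, -10.4,12.12,-0.04,0,0,0,0, -10.4,12.12,-0.04,0,0,0,0
cmd [ 590.2 -101.1  162. ]
0,0,2.2,0,0,0,0, 0,0,4.2,0,0,0,0, 0,0,5.6,0,0,0,0, 0,0,5.6,0,0,0,0, 0,0,5.6,0,0,0,0
cmd [ 590.2 -101.1  106. ]
-0.14,0.14,0,0,0,0,0, -0.43,0.41,0,0,0,0,0, -0.72,0.69,0,0,0,0,0, -0.83,1.01,0.01,0,0,0,0, -0.97,1.33,0.02,0,0,0,0
cmd [ 585.3 -116.7  105.8]
-0.23,0.47,0.02,0,0,0,0, -0.51,0.92,0.04,0,0,0,0, -0.83,1.35,0.05,0,0,0,0, -1.19,1.75,0.07,0,0,0,0, -1.59,2.11,0.09,0,0,0,0
-0.44,0.33,0.01,0,0,0,0, -0.91,0.61,0.03,0,0,0,0, -1.4,0.83,0.05,0,0,0,0, -1.91,0.99,0.06,0,0,0,0, -2.44,1.09,0.08,0,0,0,0
-0.52,0.04,0.02,0,0,0,0, -1.05,0.01,0.03,0,0,0,0, -1.55,-0.07,0.05,0,0,0,0, -2.04,-0.22,0.07,0,0,0,0, -2.51,-0.43,0.08,0,0,0,0
-0.43,-0.25,0.02,0,0,0,0, -0.83,-0.56,0.04,0,0,0,0, -1.2,-0.9,0.05,0,0,0,0, -1.52,-1.28,0.07,0,0,0,0, -1.79,-1.7,0.09,0,0,0,0
cmd [ 509.6 -153.
[... 797 characters left out ...]
,0.01,0,0,0,0, 0.12,-0.5,0.01,0,0,0,0, 0.16,-0.62,0.01,0,0,0,0
0.04,-0.12,0.01,0,0,0,0, 0.08,-0.24,0.01,0,0,0,0, 0.13,-0.36,0.02,0,0,0,0, 0.18,-0.48,0.02,0,0,0,0, 0.23,-0.6,0.02,0,0,0,0
0.06,-0.12,0.01,0,0,0,0, 0.12,-0.24,0.01,0,0,0,0, 0.18,-0.36,0.01,0,0,0,0, 0.24,-0.47,0.02,0,0,0,0, 0.31,-0.58,0.02,0,0,0,0
0.06,-0.12,0.01,0,0,0,0, 0.13,-0.23,0.01,0,0,0,0, 0.21,-0.34,0.01,0,0,0,0, 0.28,-0.45,0.02,0,0,0,0, 0.36,-0.56,0.02,0,0,0,0
0.08,-0.1,0.01,0,0,0,0, 0.17,-0.21,0.01,0,0,0,0, 0.26,-0.31,0.01,0,0,0,0, 0.34,-0.41,0.02,0,0,0,0, 0.44,-0.51,0.02,0,0,0,0
0.09,-0.1,0,0,0,0,0, 0.19,-0.19,0.01,0,0,0,0, 0.29,-0.28,0.01,0,0,0,0, 0.39,-0.37,0.02,0,0,0,0, 0.49,-0.46,0.02,0,0,0,0
cmd [501.2 -82.8 100.1]
```

step_arm(
  targets=[0.52,-0.67,0,0,0,0,0,1.3,-1.68,0,0,0,0,0,1.3,-1.68,-3,0,0,0,0,1.3,-1.68,-6,0,0,0,0,1.3,-1.68,-6,0,0,0,0],
)

```text
clock: 26.3
tcp_pos: [653.6, 45.4, 165.2]
orientation: [179.8, -0.4, 18.4]
contact_force: [0.6, -0.2, 1.3]
gripper_width: -0.5
gripper_force: 0.0
```

step_arm(
  targets=[-2.6,3.03,-0.01,0,0,0,0,-5.2,6.06,-0.02,0,0,0,0,-7.8,9.09,-0.03,0,0,0,0,-10.4,12.12,-0.04,0,0,0,0,-10.4,12.12,-0.04,0,0,0,0],
)

```text
clock: 26.8
tcp_pos: [585.7, -110.5, 160.8]
orientation: [179.8, 0.4, 17.8]
contact_force: [-0.6, 0.3, -0.0]
gripper_width: 0.1
gripper_force: 0.0
```

step_arm(
  targets=[0,0,2.2,0,0,0,0,0,0,4.2,0,0,0,0,0,0,5.6,0,0,0,0,0,0,5.6,0,0,0,0,0,0,5.6,0,0,0,0],
)

```text
clock: 27.3
tcp_pos: [590.2, -101.2, 105.3]
orientation: [180.0, 0.1, 18.4]
contact_force: [0.1, 0.3, 1.4]
gripper_width: 0.1
gripper_force: 0.0
```

step_arm(
  targets=[-0.14,0.14,0,0,0,0,0,-0.43,0.41,0,0,0,0,0,-0.72,0.69,0,0,0,0,0,-0.83,1.01,0.01,0,0,0,0,-0.97,1.33,0.02,0,0,0,0],
)

```text
clock: 27.8
tcp_pos: [585.4, -117.3, 105.7]
orientation: [180.0, -0.0, 18.4]
contact_force: [0.2, -0.2, -0.0]
gripper_width: -0.0
gripper_force: 0.0
```

step_arm(
  targets=[-0.23,0.47,0.02,0,0,0,0,-0.51,0.92,0.04,0,0,0,0,-0.83,1.35,0.05,0,0,0,0,-1.19,1.75,0.07,0,0,0,0,-1.59,2.11,0.09,0,0,0,0],
)

```text
clock: 28.3
tcp_pos: [577.3, -142.2, 104.5]
orientation: [180.0, -0.1, 18.4]
contact_force: [1.2, 1.7, -0.7]
gripper_width: -0.1
gripper_force: 1.2
```

step_arm(
  targets=[-0.44,0.33,0.01,0,0,0,0,-0.91,0.61,0.03,0,0,0,0,-1.4,0.83,0.05,0,0,0,0,-1.91,0.99,0.06,0,0,0,0,-2.44,1.09,0.08,0,0,0,0],
)

```text
clock: 28.8
tcp_pos: [557.5, -160.5, 104.0]
orientation: [179.9, -0.1, 18.4]
contact_force: [1.9, 2.4, 0.1]
gripper_width: 0.1
gripper_force: 1.2
```

```bash
python3 ang.py abc
```

```text
clock 28.9
a [-82. -84. -86.] [54.5 52.5 49. ]
b [-44. -52. -50.] [5.5 5.5 4.5]
c [106. 104. 108.] [57.5 57.  50.5]
d [-92. -90. -94.] [46. 44. 43.]
```

step_arm(
  targets=[-0.52,0.04,0.02,0,0,0,0,-1.05,0.01,0.03,0,0,0,0,-1.55,-0.07,0.05,0,0,0,0,-2.04,-0.22,0.07,0,0,0,0,-2.51,-0.43,0.08,0,0,0,0],
)

```text
clock: 29.4
tcp_pos: [532.1, -164.0, 103.1]
orientation: [180.0, -0.0, 18.4]
contact_force: [2.6, 1.9, 1.4]
gripper_width: -0.1
gripper_force: 1.4
```

step_arm(
  targets=[-0.43,-0.25,0.02,0,0,0,0,-0.83,-0.56,0.04,0,0,0,0,-1.2,-0.9,0.05,0,0,0,0,-1.52,-1.28,0.07,0,0,0,0,-1.79,-1.7,0.09,0,0,0,0],
)

```text
clock: 29.9
tcp_pos: [509.1, -153.5, 102.0]
orientation: [180.0, 0.0, 18.4]
contact_force: [2.4, -1.2, 1.7]
gripper_width: -0.1
gripper_force: 1.2
```

step_arm(
  targets=[-0.06,-0.11,0,0,0,0,0,-0.12,-0.22,0.01,0,0,0,0,-0.18,-0.33,0.01,0,0,0,0,-0.23,-0.44,0.02,0,0,0,0,-0.28,-0.55,0.02,0,0,0,0],
)

```text
clock: 30.4
tcp_pos: [505.2, -149.1, 101.7]
orientation: [180.0, 0.0, 18.4]
contact_force: [1.8, -1.6, 0.5]
gripper_width: 0.2
gripper_force: 1.1
```

step_arm(
  targets=[-0.05,-0.12,0,0,0,0,0,-0.09,-0.23,0.01,0,0,0,0,-0.14,-0.35,0.01,0,0,0,0,-0.17,-0.47,0.01,0,0,0,0,-0.21,-0.59,0.02,0,0,0,0],
)

```text
clock: 30.9
tcp_pos: [501.6, -143.9, 101.6]
orientation: [180.0, -0.0, 18.4]
contact_force: [2.7, -1.4, 0.4]
gripper_width: 0.2
gripper_force: 1.1
```

step_arm(
  targets=[-0.03,-0.12,0,0,0,0,0,-0.06,-0.24,0.01,0,0,0,0,-0.09,-0.36,0.01,0,0,0,0,-0.11,-0.48,0.01,0,0,0,0,-0.13,-0.61,0.02,0,0,0,0],
)

```text
clock: 31.4
tcp_pos: [498.4, -138.7, 101.4]
orientation: [180.0, -0.0, 18.4]
contact_force: [2.6, -1.5, -0.1]
gripper_width: 0.0
gripper_force: 1.4
```

step_arm(
  targets=[-0.02,-0.12,0,0,0,0,0,-0.03,-0.24,0.01,0,0,0,0,-0.04,-0.37,0.01,0,0,0,0,-0.05,-0.49,0.01,0,0,0,0,-0.06,-0.62,0.02,0,0,0,0],
)

```text
clock: 31.9
tcp_pos: [495.8, -132.9, 101.2]
orientation: [180.0, -0.0, 18.4]
contact_force: [1.8, -2.2, 1.7]
gripper_width: 0.1
gripper_force: 1.4
```

step_arm(
  targets=[0,-0.12,0,0,0,0,0,0,-0.25,0,0,0,0,0,0.01,-0.38,0.01,0,0,0,0,0.01,-0.5,0.01,0,0,0,0,0.02,-0.63,0.02,0,0,0,0],
)

```text
clock: 32.4
tcp_pos: [493.8, -126.9, 101.0]
orientation: [-180.0, 0.0, 18.4]
contact_force: [1.3, -2.9, 0.7]
gripper_width: -0.2
gripper_force: 1.4
```

step_arm(
  targets=[0.02,-0.12,0,0,0,0,0,0.03,-0.25,0,0,0,0,0,0.05,-0.37,0.01,0,0,0,0,0.07,-0.5,0.01,0,0,0,0,0.1,-0.62,0.02,0,0,0,0],
)

```text
clock: 32.9
tcp_pos: [492.7, -120.6, 100.7]
orientation: [-180.0, 0.0, 18.4]
contact_force: [1.5, -2.6, 0.3]
gripper_width: 0.4
gripper_force: 1.3
```

step_arm(
  targets=[0.02,-0.13,0,0,0,0,0,0.05,-0.25,0,0,0,0,0,0.09,-0.38,0.01,0,0,0,0,0.12,-0.5,0.01,0,0,0,0,0.16,-0.62,0.01,0,0,0,0],
)

```text
clock: 33.4
tcp_pos: [492.2, -114.2, 100.6]
orientation: [-180.0, 0.0, 18.4]
contact_force: [0.7, -3.4, 0.5]
gripper_width: -0.3
gripper_force: 1.2
```

step_arm(
  targets=[0.04,-0.12,0.01,0,0,0,0,0.08,-0.24,0.01,0,0,0,0,0.13,-0.36,0.02,0,0,0,0,0.18,-0.48,0.02,0,0,0,0,0.23,-0.6,0.02,0,0,0,0],
)

```text
clock: 33.9
tcp_pos: [492.5, -107.7, 100.4]
orientation: [-180.0, 0.0, 18.4]
contact_force: [0.6, -3.0, -0.3]
gripper_width: 0.1
gripper_force: 1.2
```

step_arm(
  targets=[0.06,-0.12,0.01,0,0,0,0,0.12,-0.24,0.01,0,0,0,0,0.18,-0.36,0.01,0,0,0,0,0.24,-0.47,0.02,0,0,0,0,0.31,-0.58,0.02,0,0,0,0],
)

```text
clock: 34.4
tcp_pos: [493.7, -101.3, 100.2]
orientation: [-180.0, 0.0, 18.4]
contact_force: [0.2, -3.4, 0.6]
gripper_width: -0.1
gripper_force: 1.2
```

step_arm(
  targets=[0.06,-0.12,0.01,0,0,0,0,0.13,-0.23,0.01,0,0,0,0,0.21,-0.34,0.01,0,0,0,0,0.28,-0.45,0.02,0,0,0,0,0.36,-0.56,0.02,0,0,0,0],
)

```text
clock: 34.9
tcp_pos: [495.3, -94.9, 100.0]
orientation: [-180.0, 0.0, 18.4]
contact_force: [-0.2, -3.8, 0.3]
gripper_width: 0.3
gripper_force: 1.3
```

```bash
python3 ang.py abcd
```

```text
clock 35.0
a [-84. -82. -86.] [ -9.5  -9.5 -11. ]
b [-44. -52. -50.] [54.5 53.5 53.5]
c [106. 104. 108.] [57.5 57.  50.5]
d [136. 138. 134.] [62.5 60.5 56.5]
```

step_arm(
  targets=[0.08,-0.1,0.01,0,0,0,0,0.17,-0.21,0.01,0,0,0,0,0.26,-0.31,0.01,0,0,0,0,0.34,-0.41,0.02,0,0,0,0,0.44,-0.51,0.02,0,0,0,0],
)

```text
clock: 35.5
tcp_pos: [497.7, -88.8, 99.8]
orientation: [-180.0, 0.1, 18.4]
contact_force: [-1.4, -4.0, -0.9]
gripper_width: 0.0
gripper_force: 1.6
```

step_arm(
  targets=[0.09,-0.1,0,0,0,0,0,0.19,-0.19,0,0,0,0,0,0.29,-0.28,0,0,0,0,0,0.39,-0.37,0,0,0,0,0,0.49,-0.46,0,0,0,0,0],
)

```text
clock: 36.0
tcp_pos: [498.7, -86.5, 99.5]
orientation: [179.9, 0.3, 18.2]
contact_force: [-4.6, -12.4, -0.5]
gripper_width: 0.0
gripper_force: 5.5
```

```bash
python3 fine.py d -246 -261 4 100.1 100.1
```

```text
0.11,-0.09,-0,0,0,0,0, 0.21,-0.17,-0,0,0,0,0, 0.32,-0.25,-0,0,0,0,0, 0.44,-0.33,-0,0,0,0,0, 0.55,-0.4,-0,0,0,0,0
0.12,-0.07,-0,0,0,0,0, 0.23,-0.14,-0,0,0,0,0, 0.35,-0.21,-0,0,0,0,0, 0.48,-0.27,-0,0,0,0,0, 0.6,-0.32,-0,0,0,0,0
cmd [509.8 -72.3 100.1]
```

Lever d is firm at 13 N. I'll back off, lift clear and verify.

step_arm(
  targets=[-0.6,0.75,0,0,0,0,0,-1.4,1.7,0,0,0,0,0,-1.4,1.7,-3,0,0,0,0,-1.4,1.7,-6,0,0,0,0,-1.4,1.7,-10,0,0,0,0],
)

```text
clock: 36.5
tcp_pos: [492.7, -102.3, 200.1]
orientation: [-179.9, 0.1, 18.5]
contact_force: [1.0, 0.3, 0.1]
gripper_width: 0.5
gripper_force: 0.0
```

step_arm(
  targets=[-2,4,-2,0,0,0,0,-4,8,-4,0,0,0,0,-4,12,-6,0,0,0,0,-4,16,-8,0,0,0,0,-4,16,-8,0,0,0,0],
)

```text
clock: 37.0
tcp_pos: [509.2, -274.8, 283.7]
orientation: [179.5, -0.4, 18.1]
contact_force: [0.5, 0.0, -0.0]
gripper_width: 0.2
gripper_force: 0.0
```

```bash
python3 ang.py abcd
python3 - <<'E'
from h import *
o=[]
for n,(u,v) in (("scene",(255,192)),("side",(265,190))):
    p=r.get_image(n); o.append(cv2.resize(p["pixels"][v-75:v+75,u-65:u+65],(390,450),interpolation=2))
cv2.imwrite("pics/end.png",np.hstack(o)); print(r.sense()["contact_force"])
E
```

```text
clock 37.1
a [-82. -84. -86.] [52.5 50.5 47. ]
b [-44. -52. -50.] [53.5 53.5 52.5]
c [106. 104. 108.] [57.5 57.  50.5]
d [128. 130. 126.] [79.5 76.  75. ]
[-0.51976753  1.20531867 -1.21744985]
```

View pics/end.png

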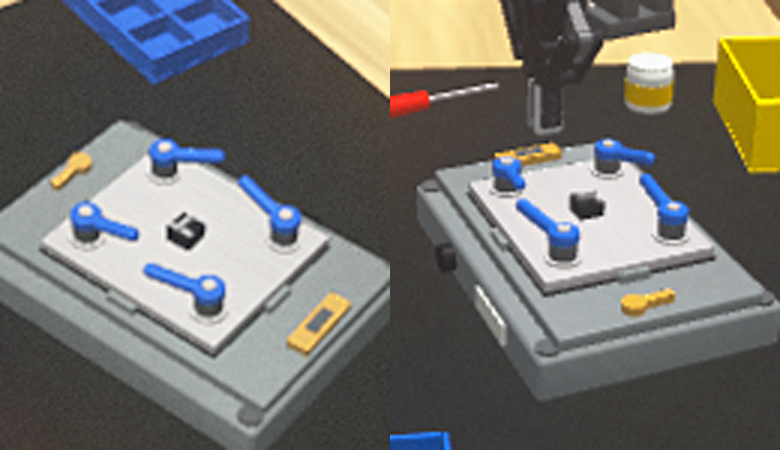

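All four levers have swung round, the plate looks level, and the gauge, key blanks and other parts are still in place. The robot is clear, so I'm handing in.

```bash
python3 -c "
from rig import r
print(r.job_done())"
```

```text
the job is handed in; nothing more can be done
None
```

I tightened the four nuts in cross order (c, a, b, d), pushing each until it came up firm at about 11.5 to 13 N, and handed the job in at about 37 s with the robot clear and the other parts untouched.

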